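# Read a cell: key in the tester, lock the bayonet cap and hold it

## Task

Take a reading of the cell that already stands in the bench tester's well: first set the tester up by pressing, one at a time and each fully down, the left-hand square key, then the middle square key, then the round key, leaving the right-hand square key alone. Then pick up the larger of the two winged bayonet caps, enter its two side pins in the two slots of the well's collar, push it straight down against the spring, turn it clockwise (seen from above) a full quarter turn to its stop, and keep it gripped there. The collar is sprung and turns the cap back out as soon as it is let go, so finish while still holding the cap home, and leave the other things on the bench where they are.

Things in the scene. Friction and masses are not known exactly. Their poses are not given: they have to be found in the camera images.
- tester: Cell tester, a grey steel box fixed to the bench: 170 (x) by 280 (y) mm, flat deck 70 mm above the bench. Origin: centre of its underside; x away from the robot, y to the robot's left, z up (yaw within 0.25 rad of the world's). On the deck: the well's collar at its right end, four grey keys on a black plate over its left half, and behind them a display hood 30 mm high whose front is at x = 51 mm.
- well (a point): Centre of the well's mouth, on its axis at the top of the collar: (0, -85, 99) mm in the tester's frame, same axes. The collar is an aluminium tube, 29 mm high above the deck, 37 mm inside and 49 mm outside diameter. Two entry gaps 10 mm wide, open at the top, cut its wall on the tester's +y and -y sides (white mark on the deck by each): the cap enters with its wing along the tester's y.
- slot (a point): Point on the well's axis 14 mm below the mouth, mid-height of the two level slots. They run clockwise (seen from above) from the foot of each entry gap, 8 mm high: ceiling 10 mm, floor 18 mm below the mouth. The cap's pins run in them; at the end of the turn its wing lies about along the tester's x.
- cap: The larger bayonet cap, loose, standing on its foot, about 130 g, 58 mm high, same after a half turn. Origin: centre of its foot; z up its axis, x along its wing and pins. Black plug 34 mm in diameter, 28 mm long, its foot tapered to 29 mm over 5 mm; above it an aluminium disc 52 mm in diameter, 28 to 34 mm above the foot, which never reaches the collar.
- cap_grip (a point): Centre of the cap's grip, 46 mm above the foot: an upright aluminium wing 46 mm long (cap's x), 14 mm thick (cap's y), from 34 to 58 mm above the foot.
- cap_pins (a point): Centre of the cap's two steel pins, 10 mm above the foot; they are 5 mm thick and stick out along the cap's +x and -x to 22.5 mm from the axis. The foot meets the cell about 17.5 mm below the mouth, pins already in the entry gaps. The pins pass under the slot's ceiling when the foot is over 22.5 mm below the mouth and meet its floor at 25.5 mm: turn it at about 24 mm.
- cell (a joint): Travel in m of the cell (green-grey, 32 mm diameter) that stands in the well on its spring contact: 0 free, grows as the cap pushes it down, 0.010 at most. The spring takes about 1 N at 0, 7 N at 0.005 (pins at the ceiling of the level slot) and 11 N at 0.008 (pins on its floor).
- ring (a joint): Angle in rad of the brass return ring in the collar, clockwise: 0 at rest, 1.36 at its stop. The pins meet its two fins after about 0.1 rad of turn and push them round, so the cap turns about 1.46 rad (a quarter turn) from entry to stop. Its spring takes 0.15 N m at 0, 0.29 N m at the stop, and turns the cap back when it is let go.
- key_left (a joint): Travel in m of the left-hand square key: 0 up, 0.005 fully down (spring, about 1 N to start, 4.7 N fully down).
- key_mid (a joint): Travel of the middle square key, the same.
- key_right (a joint): Travel of the right-hand square key (the one nearest the well), the same; not to be pressed.
- key_round (a joint): Travel of the round key, the same.
- key_left_top (a point): Centre of the top face of the left-hand square key (18 mm square, stands 10 mm above the deck, z = 80 mm), at (-48, 105) mm in the tester's frame. The three square keys stand 42 mm apart in a row along the edge nearest the robot, left (+y) to right.
- key_mid_top (a point): Centre of the top of the middle square key, at (-48, 63) mm in the tester's frame.
- key_right_top (a point): Centre of the top of the right-hand square key, at (-48, 21) mm in the tester's frame.
- key_round_top (a point): Centre of the top of the round key (28 mm diameter, the same height), at (12, 63) mm in the tester's frame, beyond the middle square key.
- cap_small: Bystander: a smaller winged cap of the same make for thinner cells, 31 mm disc, 39 mm high, standing. Origin: centre of its foot. It trades places with the larger cap and the spare cell.
- spare_cell: Bystander: a spare cell standing upright, 32 mm diameter, 70 mm high. Origin: centre of its foot.
- cell_tray: Bystander: orange cell holder strip with ribs, 56 x 170 x 16 mm. Origin: centre of its underside.
- tape_roll: Bystander: brown roll of tape lying flat, 84 mm diameter, 20 mm high. Origin: centre of its underside.
- cell_case: Bystander: closed grey cell case, 45 x 82 x 26 mm. Origin: centre of its underside.
Not all that is in view belongs to the job. What is shaped like the cap but red is not meant.

How it is judged:
By the outcome, as a careful person would: the job done as asked, in the order asked, and still so for the second after the job is handed in, while the arm keeps its last pose, push and grip.
It also fails if it takes over 67 s, if anything falls off the work surface, if the arm or the gripper's body presses on something with over 40 N, if the wrist force passes 120 N, or if a joint passes its speed limit or range.

## Robot

A 6-joint arm with a two-finger parallel gripper is mounted at the origin on the work surface. World frame = base frame: x ahead of the robot, y to its left, z up, the work surface at z = 0. Lengths are in m, angles in rad, forces in N, time in s.
With the tool pointing down it reaches from about 0.425 to 0.95 m from the base axis. Payload 3.5 kg.
Tool frame: the origin (TCP) lies between the finger pads; the fingertips stand 22 mm ahead of it and the grasp point (between the pads) lies 3 mm ahead of it (ctrl.nose_length is the z of the fingertips in the tool frame, in m); z points along the fingers, y is the line along which they close (so a half turn about z gives the same grasp; the last joint's range is limited). The gripper opens to 85 mm and grips with 20 to 120 N. Pads are 22 mm wide; open, the fingers measure 114 mm over their backs; the gripper's body (76 mm by 85 mm) begins 54 mm behind the grasp point. The pads swing forward as they close: fully open they stand 13 mm farther back than shut.
Start: joints at [1.127, 0.286, 1.577, -0, 1.279, -0.15], TCP at [0.195, 0.646, 0.253] pointing down, gripper open.
Joint ranges: [-2.77, 2.77], [-0.9, 2.22], [0.21, 2.48], [-1.53, 4.67], [0.24, 2.81], [-2.84, 2.84]. Speed limits (rad/s): [2.79, 2.79, 3.14, 3.14, 3.14, 3.14].

## Interface

Orientations are given as a unit quaternion [x, y, z, w].
In Python, from plant import ctrl gives the robot as it stands. The module is installed in compiled form; this text tells all that it offers.
- The arm moves only by the tool send_rows, never from a script. Its argument "rows" is text: rows parted by semicolons, each of 7 numbers parted by spaces: the turn, a rotation vector about the tool's x, y, z in parts of the range, where 1.0 means 120 degrees, then the shift along the tool's x, y, z in fractions of the full range, 1 being 75 cm, then the opening, from -1 (shut) to 1 (fully open). A call has 1 to 8 rows; each row is the pose to reach, as a shift and turn from the pose commanded when the call began, along the tool's axes at that moment; what a row does not reach only later rows make up. A row lasts 1/8 s, in which the tool goes at most 62.5 mm and 10.7 degrees, less where a joint would pass 70% of its speed; a pose out of reach is approached as far as the arm can. A shift or turn number past 1, either way, is cut back to 1. A call with a gripper value outside its range is refused whole. The fingers move at their own pace and stop on an object; "grip_force" is the grip in N (left out, the last holds). Time passes only in rows, so rows that repeat a pose let the fingers close. It gives the time, the measured TCP pose, the force, the opening and the grip force at its end, in the units of the state.
- ctrl.get_state(): the state, without advancing time (a new reading comes with each control period).
- ctrl.read_camera(name): name is "scene" or "top"; returns a dict with "color" (420x560x3 uint8, red, green, blue), "fx", "fy", "cx", "cy" (pixels), "extrinsics" (4x4, takes a point from world to camera coordinates). Camera axes: x right, y down, z forward; pixel columns grow to the right and rows downward; lengths in m; the calibration is good to about 2 mm. A picture is of the moment at which its call begins. There is no depth.
- ctrl.sign_off(): hands the job in; it is judged then, once.
Trained networks look in a picture, given as the dict that the camera call returned (one of the last four; its "shot" number tells which), for a name from the list of things; names that differ only in an ending like _2 or _b are one class to them, and where a whole thing is asked for, a point or a joint stands for the part that bears it (a point fixed in the world has none). Each returns a list of dicts, best first, with "p" (0 to 1); they miss things now and then, are a little off and sometimes report something else, mostly with a low value. They report only what shows in the picture. A call takes as long as a camera call. They do not tell look-alikes from the thing itself.
- ctrl.look_for(picture, target): "position" ([x, y, z] in m, in the coordinates of the camera as it stood for that picture, good to about 4 mm: the middle of the surface that is visible of it).
The state is a dict: "time": time; "qpos": joint angles; "dq": joint speeds; "joint_efforts": joint torques, N m; "eef_pos": TCP position; "tcp_rot": TCP orientation; "contact_force": force on the tool from outside, world axes, zero at the start; "wrist_torque": the same for the moment, N m; "opening": opening from 0.0 (shut) to 1.0 (fully open); "finger_force": force on a finger pad.
Only numpy, scipy, OpenCV 4.12 (cv2) and the standard library are available. Lean on these libraries where they do the work, as an engineer would, in place of code of your own. Each camera call takes 0.05 s, during which the arm holds its last target. There are 200 camera calls.

## Working session

There is one attempt and no reset: what is moved stays moved. The work goes in short steps, Python scripts to look and compute and a tool call to move; the robot and the scene stay as the last step left them, time stands still between calls to the robot, and variables do not carry over. Pictures are saved under pics/ and viewed, at most 10 in all, crops included, and the job is handed in when it is done.

Besides the shell and the picture viewer there is one more tool, called after "Emit:" in YAML: its name, and indented under it one key for each argument. send_rows: Moves the arm, as the interface text tells. Its arguments: {"type":"object","properties":{"rows":{"type":"string"},"grip_force":{"type":"number"}},"required":["rows"]}

```bash
mkdir -p pics
cat > h.py <<'E'
import numpy as np, cv2
from plant import ctrl
from scipy.spatial.transform import Rotation as R
def shot(n):
    p=ctrl.read_camera(n); return p
def save(p,f,crop=None,s=1):
    im=p['color'][:,:,::-1]
    if crop: x0,y0,x1,y1=crop; im=im[y0:y1,x0:x1]
    im=cv2.resize(im,None,fx=s,fy=s,interpolation=cv2.INTER_CUBIC); cv2.imwrite('pics/'+f,im)
def w(p,c):
    E=np.array(p['extrinsics']); return E[:3,:3].T@(np.array(c)-E[:3,3])
def px(p,X):
    E=np.array(p['extrinsics']); c=E[:3,:3]@np.array(X)+E[:3,3]
    return np.array([p['fx']*c[0]/c[2]+p['cx'],p['fy']*c[1]/c[2]+p['cy']])
def ray(p,u,z):
    E=np.array(p['extrinsics']); d=E[:3,:3].T@np.array([(u[0]-p['cx'])/p['fx'],(u[1]-p['cy'])/p['fy'],1])
    o=-E[:3,:3].T@E[:3,3]; return o+d*(z-o[2])/d[2]
E
python3 - <<'E'
from h import *
np.set_printoptions(precision=4,suppress=True)
P={n:shot(n) for n in('top','scene')}
for n,p in P.items():
    save(p,n+'0.png',s=1.4)
    for t in ['tester','cap','cap_small','spare_cell','key_left_top','key_round_top','cap_grip','tape_roll','cell_case','cell_tray']:
        for r in ctrl.look_for(p,t)[:3]:
            X=w(p,r['position']); print(n,t,round(r['p'],2),X,px(p,X).round())
s=ctrl.get_state();print(s)
E
```

```text
top tester 0.9 [0.5805 0.1104 0.0692] [254. 167.]
top cap 0.7 [ 0.6141 -0.3727  0.0339] [403. 169.]
top cap 0.68 [0.3632 0.3325 0.0264] [181. 231.]
top cap 0.62 [ 0.5172 -0.3896  0.0392] [408. 197.]
top cap_small 0.4 [ 0.3564 -0.0779  0.0261] [309. 242.]
top key_round_top 0.21 [ 0.5222 -0.3887  0.0338] [407. 196.]
top cap_grip 0.66 [ 0.4991 -0.4862  0.0326] [437. 205.]
top cap_grip 0.61 [ 0.5223 -0.3904  0.0327] [408. 196.]
top cap_grip 0.5 [ 0.6121 -0.375   0.0337] [404. 169.]
top tape_roll 0.52 [0.3635 0.3332 0.0275] [180. 231.]
top cell_case 0.95 [ 0.353  -0.0798  0.0281] [309. 243.]
top cell_tray 0.72 [0.625  0.4781 0.0041] [147. 152.]
scene tester 0.89 [0.6075 0.0656 0.0725] [326. 217.]
scene tester 0.7 [ 0.3622 -0.0917  0.0243] [215. 232.]
scene cap 0.86 [ 0.5086 -0.4952  0.0329] [148. 364.]
scene cap 0.8 [ 0.5312 -0.3985  0.0322] [188. 336.]
scene cap 0.6 [ 0.622  -0.3822  0.031 ] [227. 350.]
scene cap_small 0.49 [ 0.5939 -0.2681  0.0141] [248. 314.]
scene spare_cell 0.66 [ 0.4641 -0.2434  0.0505] [208. 274.]
scene cap_grip 0.8 [ 0.4416 -0.3444  0.0335] [173. 303.]
scene cap_grip 0.74 [ 0.5355 -0.3952  0.0294] [191. 337.]
scene cap_grip 0.71 [ 0.623  -0.3833  0.0323] [227. 350.]
scene tape_roll 0.83 [0.3638 0.3265 0.0103] [297. 163.]
scene cell_case 0.7 [0.5454 0.1741 0.0768] [326. 188.]
scene cell_case 0.57 [ 0.361  -0.0917  0.0226] [215. 233.]
scene cell_tray 0.94 [0.6252 0.4768 0.0075] [394. 166.]
{'time': 1.1, 'qpos': array([ 1.127 ,  0.2863,  1.5767,  0.    ,  1.2786, -0.15  ]), 'dq': array([ 0.0004, -0.0003, -0.0014,  0.0004,  0.0002, -0.    ]), 'joint_efforts': array([  0.0007, -40.5968, -29.2947,  -0.0002,   0.0006,  -0.    ]), 'eef_pos': array([0.1954, 0.6461, 0.2534]), 'tcp_rot': array([ 0.1464,  0.9892,  0.    , -0.    ]), 'contact_force': array([-0.484 , -0.2765,  1.0859]), 'wrist_torque': array([0.0448, 0.0118, 0.011 ]), 'finger_force': 0.0, 'opening': 0.9967553907324135}
```

View pics/top0.png

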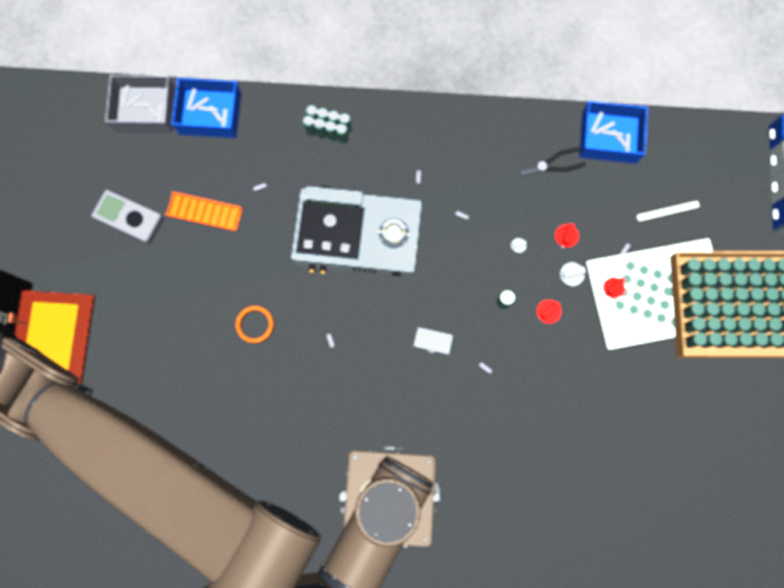

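View pics/scene0.png

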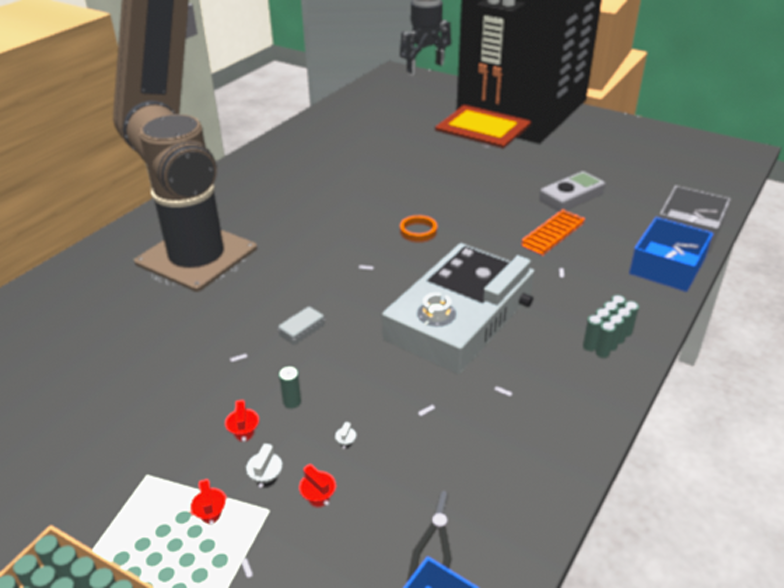

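The top image shows the tester at (356,230) and the collar at (394,232). Cap look-alikes, in viewed top-image pixels:
- large white cap at (572,273)
- small white cap at (519,245)
- red caps at (567,236), (549,311) and (614,288)

By the description I choose the white one at (572,273), about (0.52,-0.39) in world coordinates. Next is the close crop check.

Run:
```python
from h import *
P={n:shot(n) for n in('top','scene')}
t=P['top']['color'][:,:,::-1]; s=P['scene']['color'][:,:,::-1]
def c(im,x,y,w,h): return cv2.resize(im[y:y+h,x:x+w],(400,300),interpolation=cv2.INTER_CUBIC)
out=np.vstack([np.hstack([c(t,205,130,100,75),c(s,265,165,120,90)]),np.hstack([c(t,388,180,40,30),c(s,160,308,60,45)])])
cv2.imwrite('pics/crops.png',out)
for n,p in P.items():
    print(n,p['fx'],p['fy'],p['cx'],p['cy'],(-p['extrinsics'][:3,:3].T@p['extrinsics'][:3,3]).round(3))
    # bright blobs inside plate
    x0,y0,w_,h_=(205,130,100,75) if n=='top' else (265,165,120,90)
    g=cv2.cvtColor(p['color'],cv2.COLOR_RGB2GRAY)[y0:y0+h_,x0:x0+w_]
    G=cv2.resize(g,None,fx=8,fy=8,interpolation=cv2.INTER_CUBIC)
    _,b=cv2.threshold(G,110,255,0)
    k,l,st,ce=cv2.connectedComponentsWithStats(b)
    for i in range(1,k):
        if 300<st[i,4]<20000: print(n,st[i,4],((ce[i]+.5)/8-.5+[x0,y0]).round(2))
```

```text
top 535.2208265664052 535.2208265664052 285.08049264283875 196.36933522374895 [ 0.143 -0.011  1.727]
top 507 [298.38 130.35]
top 5095 [235.2  157.07]
top 3142 [219.63 173.84]
top 3165 [232.72 175.1 ]
top 3261 [245.97 176.59]
top 856 [221.98 193.33]
top 890 [229.98 194.27]
scene 538.8264123747806 538.8264123747806 273.8317742785965 211.13654421521878 [ 1.098 -0.908  0.938]
scene 4108 [298.61 166.11]
scene 10057 [379.03 172.07]
scene 2377 [325.7  186.96]
scene 1044 [266.13 190.82]
scene 4259 [344.66 194.19]
scene 2497 [317.56 194.41]
scene 321 [368.22 212.03]
scene 402 [364.09 216.98]
scene 571 [371.15 219.93]
scene 361 [376.7  221.16]
scene 707 [371.9  224.78]
scene 1075 [312.54 246.01]
scene 1286 [320.31 250.48]
```

View pics/crops.png

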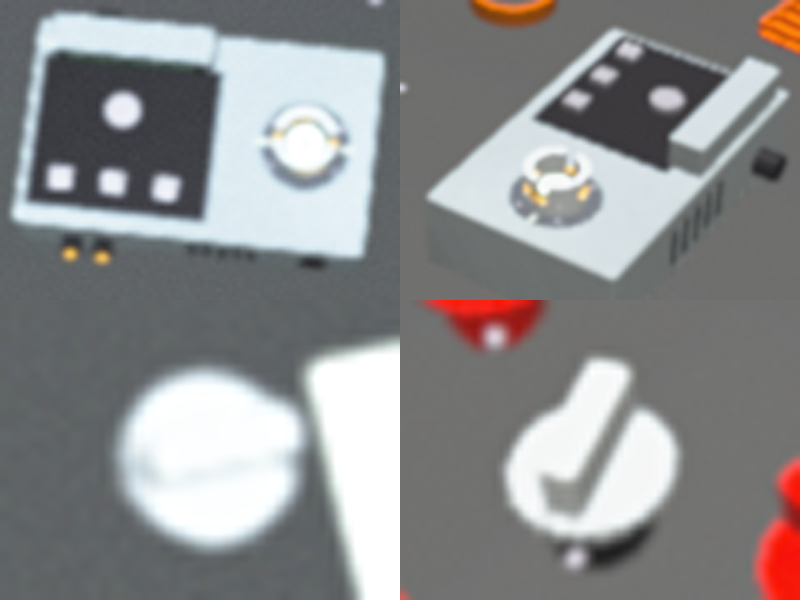

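The crop confirms a large white aluminium cap with a black plug, its wing running roughly along world y. The collar and the four keys are clear in both views. Now I fit the poses.

```bash
cat >> h.py <<'E'
KEYS={'L':(-.048,.105,.08),'M':(-.048,.063,.08),'R':(-.048,.021,.08),'O':(.012,.063,.08),'W':(0,-.085,.099)}
def tw(q,X): c,s=np.cos(q[2]),np.sin(q[2]); return np.array([q[0]+c*X[0]-s*X[1],q[1]+s*X[0]+c*X[1],X[2]])
E
python3 - <<'E'
from h import *
from scipy.optimize import least_squares
np.set_printoptions(precision=4,suppress=True)
P={n:shot(n) for n in('top','scene')}
ob={'top':dict(L=(219.63,173.84),M=(232.72,175.1),R=(245.97,176.59),O=(235.2,157.07)),'scene':dict(R=(317.56,194.41),M=(325.7,186.96),O=(344.66,194.19))}
def fit(ns):
    r=least_squares(lambda q:np.concatenate([px(P[n],tw(q,KEYS[k]))-o for n in ns for k,o in ob[n].items()]),[.58,.07,-.1])
    print(ns,r.x,r.fun); return r.x
for ns in (['top'],['scene'],['top','scene']): q=fit(ns)
for k in KEYS: print(k,tw(q,KEYS[k]),px(P['top'],tw(q,KEYS[k])),px(P['scene'],tw(q,KEYS[k])))
# cap: white blobs vs fit of silhouette model: disc+wing tops
f=lambda x,y:(160+(x-400)*.15,308+(y-300)*.15)
a=ray(P['scene'],f(612,364),.058);b=ray(P['scene'],f(560,476),.058)
print('wing scene',a,b,(a+b)/2,np.degrees(np.arctan2(*(a-b)[1::-1])))
g=lambda x,y:(388+x*.1,180+(y-300)*.1)
a=ray(P['top'],g(165,482),.034);b=ray(P['top'],g(290,462),.034)
print('wing top lower edge',a,b,np.degrees(np.arctan2(*(a-b)[1::-1])))
# disc silhouettes
for n,bx in(('top',(390,184,32,32)),('scene',(165,312,48,40))):
    p=P[n];x,y,ww,hh=bx
    G=cv2.resize(p['color'][y:y+hh,x:x+ww],None,fx=8,fy=8,interpolation=cv2.INTER_CUBIC).astype(int)
    m=((G.min(2)>150)).astype(np.uint8);k,l,st,ce=cv2.connectedComponentsWithStats(m)
    i=1+st[1:,4].argmax(); u=(ce[i]+.5)/8-.5+[x,y]; print(n,st[i,4],u,ray(p,u,.040))
E
```

```text
['top'] [ 0.5902  0.1103 -0.0449] [ 0.0006 -0.0483  0.0577  0.0847 -0.0328 -0.0111 -0.0256 -0.0255]
['scene'] [ 0.5912  0.1075 -0.0459] [-0.0578 -0.0121 -0.0488 -0.027   0.1055  0.032 ]
['top', 'scene'] [ 0.5904  0.1096 -0.0452] [ 0.2396 -0.1071  0.2959  0.0302  0.2046 -0.0612  0.2172 -0.0784  0.0308
 -0.482   0.02   -0.4832  0.1609 -0.449 ]
L [0.5472 0.2166 0.08  ] [219.8696 173.7329] [333.5615 179.2893]
M [0.5453 0.1747 0.08  ] [233.0159 175.1302] [325.72   186.4768]
R [0.5434 0.1327 0.08  ] [246.1746 176.5288] [317.5908 193.928 ]
O [0.6052 0.172  0.08  ] [235.4172 156.9916] [344.8209 193.741 ]
W [0.5866 0.0247 0.099 ] [281.0749 163.9012] [311.6546 214.7584]
wing scene [ 0.5213 -0.3701  0.058 ] [ 0.5367 -0.4135  0.058 ] [ 0.529  -0.3918  0.058 ] 109.60882109638604
wing top lower edge [ 0.5152 -0.3793  0.034 ] [ 0.5244 -0.4196  0.034 ] 102.84145098148859
top 16461 [408.6165 195.2393] [ 0.5245 -0.3911  0.04  ]
scene 28144 [188.3939 331.332 ] [ 0.5278 -0.3922  0.04  ]
```

```bash
cat >> h.py <<'E'
def go(pos,yaw):  # yaw: world angle (deg) of tool y, tool down
    s=ctrl.get_state(); R0=R.from_quat(s['tcp_rot']); y=np.radians(yaw)
    Y=np.array([np.cos(y),np.sin(y),0]);Z=np.array([0,0,-1.]);X=np.cross(Y,Z)
    T=R.from_matrix(np.c_[X,Y,Z]); 
    print('turn',(R0.inv()*T).as_rotvec(degrees=True).round(1),'shift mm',(R0.inv().apply(np.array(pos)-s['eef_pos'])*1e3).round(1))
E
python3 - <<'E'
from h import *
from scipy.optimize import minimize
P={n:shot(n) for n in('top','scene')}
print(ctrl.nose_length)
M={}
S=4
for n,bx in(('top',(388,182,36,36)),('scene',(162,308,54,46))):
    p=P[n];x,y,ww,hh=bx
    G=cv2.resize(p['color'][y:y+hh,x:x+ww],None,fx=S,fy=S,interpolation=cv2.INTER_CUBIC).astype(int)
    m=(G.min(2)>150).astype(np.uint8);k,l,st,ce=cv2.connectedComponentsWithStats(m)
    m=(l==1+st[1:,4].argmax()).astype(np.uint8)
    cs,_=cv2.findContours(m,0,2); m[:]=0; cv2.drawContours(m,cs,-1,1,-1); M[n]=(m,x,y)
a=np.linspace(0,2*np.pi,60)
D=np.array([(.026*np.cos(t),.026*np.sin(t),z) for z in(.028,.034) for t in a])
W=np.array([(i*.023,j*.007,z) for i in(-1,1) for j in(-1,1) for z in(.034,.058)])
def cost(v,ns):
    q=(v[0]/1e3,v[1]/1e3,np.radians(v[2])); c=0
    for n in ns:
        m,x,y=M[n];r=np.zeros_like(m)
        for B in(D,W):
            u=np.array([((px(P[n],tw(q,X))-[x,y]+.5)*S-.5) for X in B])
            cv2.fillConvexPoly(r,cv2.convexHull(np.round(u*16).astype(np.int32)),1,shift=4)
        c+=(r!=m).sum()/m.sum()
    return c
for ns in(['top'],['scene'],['top','scene']):
    b=min((minimize(cost,[525,-391,y],args=(ns,),method='Nelder-Mead',options=dict(initial_simplex=[[525,-391,y],[530,-391,y],[525,-385,y],[525,-391,y+10]],maxiter=120)) for y in(95,105,115)),key=lambda r:r.fun)
    print(ns,b.x.round(1),b.fun)
go((.547,.217,.253),87.4)
E
```

```text
0.022
['top'] [ 526.  -391.5  107.8] 0.13941605839416057
['scene'] [ 524.  -390.1  106.8] 0.1635898892360125
['top', 'scene'] [ 524.6 -390.6  111. ] 0.3247490379240027
turn [ -0.    0.  -14.2] shift mm [-4.607e+02 -3.089e+02  3.000e-01]
```

The manual's scale: shifts go in shares of 75 cm and turns go in shares of 120 degrees. Converting my numbers, -460 mm / 750 = -0.6133, -309 mm / 750 = -0.412, -14 degrees / 120 = -0.1167.

Emit:
send_rows:
  rows: "0 0 -0.1167 -0.6133 -0.412 0 -1;0 0 -0.1167 -0.6133 -0.412 0 -1;0 0 -0.1167 -0.6133 -0.412 0 -1;0 0 -0.1167 -0.6133 -0.412 0 -1;0 0 -0.1167 -0.6133 -0.412 0 -1;0 0 -0.1167 -0.6133 -0.412 0 -1;0 0 -0.1167 -0.6133 -0.412 0 -1;0 0 -0.1167 -0.6133 -0.412 0 -1"

```text
time: 2.4
eef_pos: [0.5129, 0.2575, 0.2537]
tcp_rot: [0.025, 1.0, 0.0, 0.0]
contact_force: [0.2, 0.3, 0.6]
opening: -0.003
finger_force: 0.0
```

```bash
python3 -c "
from h import *
go((.547,.217,.112),87.4)"
```

```text
turn [ 0.   0.1 -0.2] shift mm [-35.9 -38.9 141.7]
```

Converted, 142 mm / 750 = 0.1893, 80 mm / 750 = 0.1067.

Emit:
send_rows:
  rows: "0 0 0 -0.048 -0.052 0.1067 -1;0 0 0 -0.048 -0.052 0.1893 -1;0 0 0 -0.048 -0.052 0.1893 -1;0 0 0 -0.048 -0.052 0.1893 -1;0 0 0 -0.048 -0.052 0.1893 -1"

```text
time: 3.02
eef_pos: [0.5469, 0.219, 0.1131]
tcp_rot: [0.025, 1.0, 0.0, 0.001]
contact_force: [0.2, -0.5, 0.3]
opening: 0.0
finger_force: 0.0
```

Run:
```python
from h import *
p=shot('top');q=shot('scene')
def c(im,x,y,w,h): return cv2.resize(im['color'][y:y+h,x:x+w,::-1],(400,300),interpolation=cv2.INTER_CUBIC)
cv2.imwrite('pics/k1.png',np.hstack([c(p,195,130,100,75),c(q,285,145,100,75)]))
go((.547,.217,.102),87.4); print(ctrl.get_state()['contact_force'])
```

```text
turn [ 0.1  0.3 -0.2] shift mm [ 0.2 -2.3 12. ]
[-0.16957454 -0.30198255 -1.04345904]
```

View pics/k1.png

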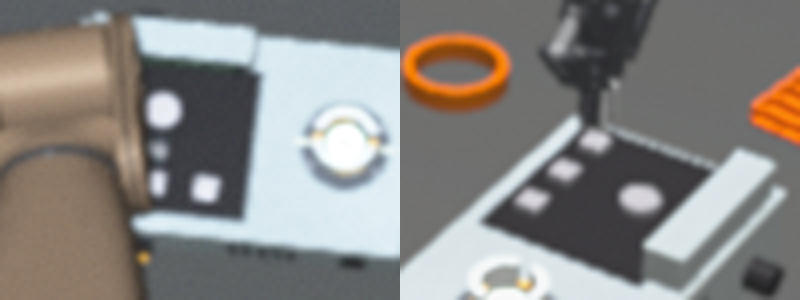

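The tip stands over the left key in the scene view at about (595,122), 11 mm above the key. Pressing it now.

Emit:
send_rows:
  rows: "0 0 0 0 -0.0027 0.0133 -1;0 0 0 0 -0.0027 0.0187 -1;0 0 0 0 -0.0027 0.0213 -1;0 0 0 0 -0.0027 0.0213 -1"

```text
time: 3.62
eef_pos: [0.5463, 0.2167, 0.097]
tcp_rot: [0.025, 1.0, 0.0, 0.0]
contact_force: [-1.8, 0.0, 7.6]
opening: 0.001
finger_force: 3.8
```

Converted, 2 mm / 750 = 0.0027, 1 mm / 750 = 0.0013.

Emit:
send_rows:
  rows: "0 0 0 0 0 0.0013 -1;0 0 0 0 0 0.0027 -1;0 0 0 0 0 0.0027 -1"

```text
time: 4.0
eef_pos: [0.5464, 0.2167, 0.0968]
tcp_rot: [0.024, 1.0, -0.0, -0.0]
contact_force: [-5.7, -2.7, 15.6]
opening: 0.0
finger_force: 7.8
```

Converted, -42 mm / 750 = -0.056, -21 mm / 750 = -0.028.

Emit:
send_rows:
  rows: "0 0 0 0 0 -0.024 -1;0 0 0 0 -0.028 -0.0267 -1;0 0 0 0 -0.056 -0.0267 -1;0 0 0 0 -0.056 -0.016 -1;0 0 0 0 -0.056 -0.0053 -1;0 0 0 0 -0.056 -0.0013 -1;0 0 0 0 -0.056 0 -1;0 0 0 0 -0.056 0 -1"

```text
time: 5.0
eef_pos: [0.5435, 0.1736, 0.0966]
tcp_rot: [0.024, 1.0, -0.002, -0.002]
contact_force: [-9.6, -5.6, 21.3]
opening: 0.002
finger_force: 10.9
```

Emit:
send_rows:
  rows: "0 0 0 0 0 -0.024 -1;0 0 0 -0.04 0.0013 -0.0293 -1;0 0 0 -0.08 0.0013 -0.0293 -1;0 0 0 -0.08 0.0013 -0.016 -1;0 0 0 -0.08 0.0013 -0.0067 -1;0 0 0 -0.08 0.0013 -0.0027 -1;0 0 0 -0.08 0.0013 -0.0013 -1;0 0 0 -0.08 0.0013 -0.0013 -1"

```text
time: 6.0
eef_pos: [0.603, 0.1728, 0.0968]
tcp_rot: [0.024, 1.0, -0.0, -0.001]
contact_force: [-4.6, -1.9, 13.7]
opening: 0.003
finger_force: 6.7
```

Round key is down (same bottomed height). Now I lift, check the keys, and head to the cap.

Converted, -140 mm / 750 = -0.1867, -95 mm / 750 = -0.1267.

Emit:
send_rows:
  rows: "0 0 0 0 0 -0.0533 -1;0 0 0 0 0 -0.1267 -1;0 0 0 0 0 -0.1867 -1;0 0 0 0 0 -0.1867 -1"

```text
time: 6.5
eef_pos: [0.6046, 0.1733, 0.2388]
tcp_rot: [0.024, 1.0, 0.001, 0.004]
contact_force: [0.5, -0.1, -0.1]
opening: -0.002
finger_force: 0.0
```

```bash
python3 -c "
from h import *
go((.525,-.391,.20),18)"
```

```text
turn [ 0.3  0.3 69.2] shift mm [  52.3 -567.6   37.6]
```

Converted, -568 mm / 750 = -0.7573, 52 mm / 750 = 0.0693, 69 degrees / 120 = 0.575.

Emit:
send_rows:
  rows: "0 0 0.575 0.0693 -0.7573 0 0;0 0 0.575 0.0693 -0.7573 0 0;0 0 0.575 0.0693 -0.7573 0 0;0 0 0.575 0.0693 -0.7573 0 0;0 0 0.575 0.0693 -0.7573 0 0;0 0 0.575 0.0693 -0.7573 0 0;0 0 0.575 0.0693 -0.7573 0 0;0 0 0.575 0.0693 -0.7573 0 0"

```text
time: 7.5
eef_pos: [0.5317, -0.3229, 0.2313]
tcp_rot: [0.587, 0.81, 0.0, -0.002]
contact_force: [0.8, 0.4, 0.7]
opening: 0.501
finger_force: 0.0
```

```bash
python3 -c "
from h import *
go((.525,-.391,.10),18)"
```

```text
turn [-0.1 -0.2  0.2] shift mm [-63.2 -27.3 131.1]
```

Converted, 131 mm / 750 = 0.1747, 100 mm / 750 = 0.1333.

Emit:
send_rows:
  rows: "0 0 0 -0.0533 -0.0227 0.0667 0;0 0 0 -0.084 -0.036 0.1333 0;0 0 0 -0.084 -0.036 0.1747 0;0 0 0 -0.084 -0.036 0.1747 0;0 0 0 -0.084 -0.036 0.1747 0"

```text
time: 8.12
eef_pos: [0.5276, -0.3902, 0.1036]
tcp_rot: [0.586, 0.81, 0.0, -0.0]
contact_force: [0.2, -0.4, 0.4]
opening: 0.5
finger_force: 0.0
```

Run:
```python
from h import *
p=shot('top');q=shot('scene')
def c(im,x,y,w,h): return cv2.resize(im['color'][y:y+h,x:x+w,::-1],(400,300),interpolation=cv2.INTER_CUBIC)
cv2.imwrite('pics/g1.png',np.hstack([c(q,290,150,88,66),c(q,150,280,88,66)]))
go((.525,-.391,.060),18)
```

```text
turn [0.1 0.2 0.2] shift mm [ 1.2 -3.4 45.5]
```

View pics/g1.png

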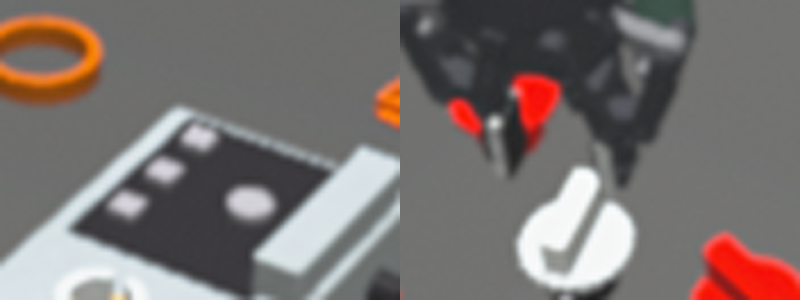

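The keys have sprung back up and the fingers straddle the wing, with the cap at crop (575,225). Descending and gripping.

Emit:
send_rows:
  rows: "0 0 0 0.0013 -0.004 0.0333 0;0 0 0 0.0013 -0.004 0.0533 0;0 0 0 0.0013 -0.004 0.0587 0;0 0 0 0.0013 -0.004 0.0587 0;0 0 0 0.0013 -0.004 0.0587 0"
  grip_force: 60

```text
time: 8.85
eef_pos: [0.5249, -0.3912, 0.0604]
tcp_rot: [0.587, 0.81, -0.0, 0.001]
contact_force: [0.0, -0.6, 0.3]
opening: 0.502
finger_force: 0.0
```

Emit:
send_rows:
  rows: "0 0 0 0 0 0 -0.4;0 0 0 0 0 0 -1;0 0 0 0 0 0 -1;0 0 0 0 0 0 -1;0 0 0 0 0 0 -1"
  grip_force: 60

```text
time: 9.48
eef_pos: [0.5246, -0.391, 0.0599]
tcp_rot: [0.587, 0.81, -0.0, 0.0]
contact_force: [-0.4, -0.2, 3.0]
opening: 0.149
finger_force: 59.0
```

Converted, -150 mm / 750 = -0.2, -130 mm / 750 = -0.1733.

Emit:
send_rows:
  rows: "0 0 0 0 0 -0.04 -1;0 0 0 0 0 -0.1067 -1;0 0 0 0 0 -0.1733 -1;0 0 0 0 0 -0.2 -1;0 0 0 0 0 -0.2 -1"
  grip_force: 90

```text
time: 10.1
eef_pos: [0.5246, -0.391, 0.2099]
tcp_rot: [0.587, 0.81, -0.0, 0.001]
contact_force: [0.5, 0.1, -2.3]
opening: 0.139
finger_force: 89.3
```

Run:
```python
from h import *
q=shot('scene');p=shot('top')
def c(im,x,y,w,h): return cv2.resize(im['color'][y:y+h,x:x+w,::-1],(400,300),interpolation=cv2.INTER_CUBIC)
cv2.imwrite('pics/l1.png',np.hstack([c(q,150,220,100,75),c(q,285,175,72,54)]))
print(px(q,ctrl.get_state()['eef_pos']))
# well centre check
go((.5866,.0247,.21),-2.6)
```

```text
[177.56861922 273.51154104]
turn [-0.2 -0.2 20.8] shift mm [374.1 189.3  -2.6]
```

View pics/l1.png

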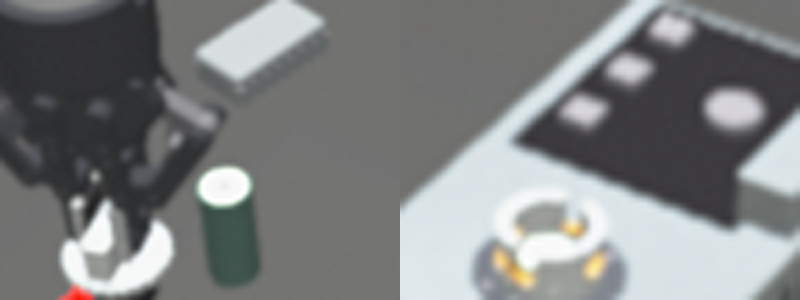

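Converted, 374 mm / 750 = 0.4987, 189 mm / 750 = 0.252, 21 degrees / 120 = 0.175.

Emit:
send_rows:
  rows: "0 0 0.175 0.4987 0.252 0 -1;0 0 0.175 0.4987 0.252 0 -1;0 0 0.175 0.4987 0.252 0 -1;0 0 0.175 0.4987 0.252 0 -1;0 0 0.175 0.4987 0.252 0 -1;0 0 0.175 0.4987 0.252 0 -1;0 0 0.175 0.4987 0.252 0 -1;0 0 0.175 0.4987 0.252 0 -1"

```text
time: 11.2
eef_pos: [0.5857, 0.0267, 0.2058]
tcp_rot: [0.723, 0.691, -0.002, -0.002]
contact_force: [0.7, -0.4, -1.9]
opening: 0.141
finger_force: 89.3
```

Run:
```python
from h import *
go((.587,.024,.172),-2.6)
```

```text
turn [-0.3 -0.1  0. ] shift mm [-2.7  1.6 33.8]
```

Converted, 34 mm / 750 = 0.0453, 20 mm / 750 = 0.0267.

Emit:
send_rows:
  rows: "0 0 0 -0.004 0.0027 0.0267 -1;0 0 0 -0.004 0.0027 0.0453 -1;0 0 0 -0.004 0.0027 0.0453 -1;0 0 0 -0.004 0.0027 0.0453 -1"

```text
time: 11.7
eef_pos: [0.5892, 0.0196, 0.1751]
tcp_rot: [0.725, 0.689, -0.0, -0.0]
contact_force: [-0.5, -0.1, -1.1]
opening: 0.139
finger_force: 89.3
```

Run:
```python
from h import *
q=shot('scene')
x,y,w_,h_=285,175,60,60
im=cv2.resize(q['color'][y:y+h_,x:x+w_,::-1],None,fx=10,fy=10,interpolation=cv2.INTER_CUBIC)
s=ctrl.get_state();e=s['eef_pos'];print(e)
def circ(c,r,z,col):
    pts=[((px(q,(c[0]+r*np.cos(t),c[1]+r*np.sin(t),z))-[x,y]+.5)*10).astype(int) for t in np.linspace(0,6.283,40)]
    cv2.polylines(im,[np.array(pts)],True,col,1)
circ(e,.026,e[2]-.060+.034,(0,0,255)); circ(e,.017,e[2]-.060+.005,(0,200,255))
circ((.587,.024),.0245,.099,(255,0,0)); circ((.587,.024),.0245,.070,(255,0,255))
cv2.imwrite('pics/h1.png',im)
go((.587,.024,.150),-2.6)
```

```text
[0.58948558 0.01979571 0.17574656]
turn [ 0.   0.  -0.3] shift mm [ 4.1 -2.7 25.7]
```

View pics/h1.png

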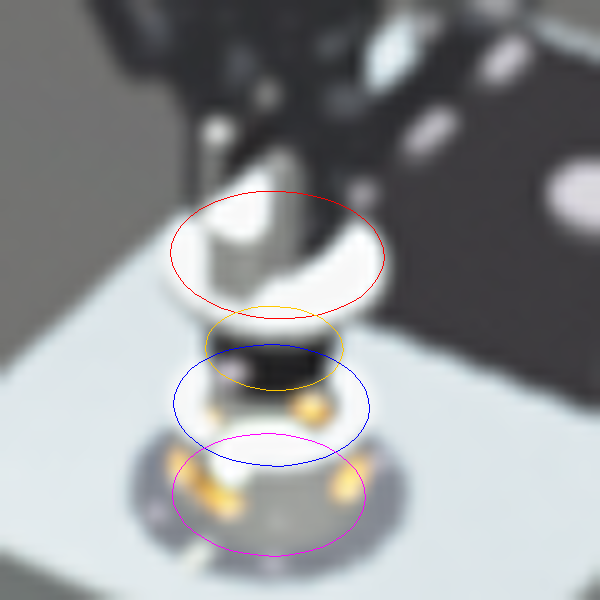

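Run:
```python
from h import *
P={'top':shot('top'),'scene':shot('scene')}
for n,(x,y,w_,h_) in {'top':(266,148,32,34),'scene':(294,205,38,32)}.items():
    im=cv2.imread(f'pics/{n}0.png'); im=cv2.resize(im,None,fx=8/1.4,fy=8/1.4,interpolation=cv2.INTER_CUBIC)
    g=cv2.cvtColor(im,cv2.COLOR_BGR2GRAY)[y*8:(y+h_)*8,x*8:(x+w_)*8]
    print(n,'deck',np.percentile(g,[5,25,50,75,95]))
    m=(g<185).astype(np.uint8)
    k,l,st,ce=cv2.connectedComponentsWithStats(m)
    pts=[]
    for i in range(1,k):
        if st[i,4]>150: print(st[i],(ce[i]/8+[x,y]).round(1))
    keep=np.isin(l,[i for i in range(1,k) if st[i,4]>300 and st[i,0]>0 and st[i,1]>0 and st[i,0]+st[i,2]<w_*8 and st[i,1]+st[i,3]<h_*8])
    yy,xx=np.nonzero(keep)
    hull=cv2.convexHull(np.c_[xx,yy].astype(np.int32)); e=cv2.fitEllipse(hull)
    c=np.array(e[0])/8-.5*7/8+[x,y]; print('ellipse',c,np.array(e[1])/8, '->z.070',ray(P[n],c,.070),'pred',px(P[n],(.5866,.0247,.07)))
    b=cv2.threshold(g,232,255,0)[1]
    k,l,st,ce=cv2.connectedComponentsWithStats(b)
    for i in range(1,k):
        if st[i,4]>300: print('bright',st[i],(ce[i]/8+[x,y]).round(1))
print('W',px(P['top'],(.5866,.0247,.099)),px(P['scene'],(.5866,.0247,.099)))
go((.587,.024,.150),-2.6)
```

```text
top deck [154. 226. 233. 236. 254.]
[ 41 105  20  23 333] [272.3 162.6]
[184 120  24  26 454] [290.6 164.6]
[  37  151  168   85 5672] [280.8 173. ]
[246 194  10  78 299] [297.6 179. ]
ellipse [280.84363556 166.32863617] [21.02230835 21.4533062 ] ->z.070 [0.58639663 0.02551526 0.07      ] pred [281.10196664 166.28297886]
bright [    0     0   256   272 22439] [287.1 168.4]
bright [ 94   2  41  45 696] [280.2 151.7]
bright [    0    33   182   163 10863] [277.3 164.8]
bright [  66   68  120   53 2701] [281.7 159.2]
scene deck [128. 164. 222. 225. 244.]
[ 164    0  140   58 4118] [326.  207.3]
[  95   53   73   45 2566] [310.6 214.3]
[174  72  24  31 321] [317.5 216. ]
[   31   103   225   124 16931] [312.  226.3]
[  0 230  61  26 811] [296.5 235.8]
ellipse [311.49358368 222.45965958] [21.59619904 27.87150764] ->z.070 [0.5843356  0.02921295 0.07      ] pred [311.37985673 223.70938923]
bright [  62   29  108   81 2886] [306.7 212.5]
bright [ 100   46  130  100 4280] [314.8 218. ]
W [281.0639905  163.88640355] [311.67788849 214.75654478]
turn [ 0.1  0.  -0.3] shift mm [ 3.8 -2.9 26.2]
```

Converted, 14 mm / 750 = 0.0187, 4.6 mm / 750 = 0.0061.

Emit:
send_rows:
  rows: "0 0 0 0.0061 -0.0041 0.0067 -1;0 0 0 0.0061 -0.0041 0.0187 -1;0 0 0 0.0061 -0.0041 0.0187 -1;0 0 0 0.0061 -0.0041 0.0187 -1;0 0 0 0.0061 -0.0041 0.0187 -1;0 0 0 0.0061 -0.0041 0.0187 -1"

```text
time: 12.6
eef_pos: [0.5865, 0.0251, 0.1616]
tcp_rot: [0.724, 0.689, 0.0, 0.0]
contact_force: [0.1, 0.7, -1.1]
opening: 0.136
finger_force: 89.3
```

```bash
python3 -c "
from h import *
go((.5867,.0247,.142),-2.6); print(ctrl.get_state()['contact_force'],ctrl.get_state()['qpos'])"
```

```text
turn [ 0.   0.  -0.2] shift mm [-0.4  0.3 19.6]
[ 0.14584358  0.68510421 -1.07165688] [-1.29908022e-01  1.86610833e-01  1.87238999e+00  3.52026036e-05
  1.08211575e+00 -8.04181508e-02]
```

Converted, 10 mm / 750 = 0.0133, 8 mm / 750 = 0.0107.

Emit:
send_rows:
  rows: "0 0 0 0 0 0.0053 -1;0 0 0 0 0 0.0107 -1;0 0 0 0 0 0.0133 -1;0 0 0 0 0 0.0133 -1;0 0 0 0 0 0.0133 -1"

```text
time: 13.22
eef_pos: [0.5863, 0.0252, 0.1514]
tcp_rot: [0.724, 0.689, 0.0, 0.0]
contact_force: [-0.2, -0.1, -2.1]
opening: 0.139
finger_force: 89.3
```

Converted, 8 mm / 750 = 0.0107, 6 mm / 750 = 0.008.

Emit:
send_rows:
  rows: "0 0 0 0 0 0.0027 -1;0 0 0 0 0 0.0053 -1;0 0 0 0 0 0.008 -1;0 0 0 0 0 0.0107 -1;0 0 0 0 0 0.0107 -1"

```text
time: 13.85
eef_pos: [0.5861, 0.0252, 0.143]
tcp_rot: [0.724, 0.689, -0.0, -0.0]
contact_force: [-0.2, -0.6, -1.3]
opening: 0.139
finger_force: 89.3
```

Converted, 8 mm / 750 = 0.0107, 6 mm / 750 = 0.008.

Emit:
send_rows:
  rows: "0 0 0 0 0 0.0027 -1;0 0 0 0 0 0.0053 -1;0 0 0 0 0 0.008 -1;0 0 0 0 0 0.0107 -1;0 0 0 0 0 0.0107 -1;0 0 0 0 0 0.0107 -1"

```text
time: 14.6
eef_pos: [0.5866, 0.0252, 0.1364]
tcp_rot: [0.724, 0.689, 0.0, 0.0]
contact_force: [-2.8, 0.4, 5.2]
opening: 0.141
finger_force: 90.3
```

Converted, 2 mm / 750 = 0.0027, 1 mm / 750 = 0.0013.

Emit:
send_rows:
  rows: "0 0 0 0 0 0.0013 -1;0 0 0 0 0 0.0027 -1;0 0 0 0 0 0.0027 -1;0 0 0 0 0 0.0027 -1"

```text
time: 15.1
eef_pos: [0.5867, 0.0251, 0.1349]
tcp_rot: [0.724, 0.689, 0.0, 0.0]
contact_force: [-3.4, -0.2, 7.3]
opening: 0.144
finger_force: 90.6
```

Converted, 28 degrees / 120 = 0.2333.

Emit:
send_rows:
  rows: "0 0 0.0333 0 0 0 -1;0 0 0.0667 0 0 0 -1;0 0 0.1083 0 0 0 -1;0 0 0.15 0 0 0 -1;0 0 0.1917 0 0 0 -1;0 0 0.2333 0 0 0 -1;0 0 0.2333 0 0 0 -1"

```text
time: 15.98
eef_pos: [0.5854, 0.0258, 0.1348]
tcp_rot: [0.869, 0.494, -0.001, -0.001]
contact_force: [-6.5, 0.5, 9.6]
opening: 0.136
finger_force: 90.9
```

```bash
python3 -c "
from h import *
go((.5866,.0251,.135),-86.3); s=ctrl.get_state();print(s['contact_force'],s['wrist_torque'],s['eef_pos'])"
```

```text
turn [-0.2  0.2 55.5] shift mm [ 0.1  1.4 -0.2]
[-6.4934871   0.50208267  9.56656614] [0.30291188 1.28652787 0.16668982] [0.58538057 0.02576513 0.13479416]
```

Converted, 42 degrees / 120 = 0.35.

Emit:
send_rows:
  rows: "0 0 0.05 0 0 0 -1;0 0 0.1 0 0 0 -1;0 0 0.15 0 0 0 -1;0 0 0.2 0 0 0 -1;0 0 0.25 0 0 0 -1;0 0 0.3 0 0 0 -1;0 0 0.35 0 0 0 -1;0 0 0.35 0 0 0 -1"

```text
time: 16.98
eef_pos: [0.5845, 0.0272, 0.1346]
tcp_rot: [0.989, 0.149, -0.003, -0.002]
contact_force: [-8.7, 4.4, 11.0]
opening: 0.142
finger_force: 91.1
```

```bash
python3 -c "
from h import *
go((.5866,.0251,.135),-86.3); s=ctrl.get_state();print(s['contact_force'],s['wrist_torque'],s['eef_pos'])"
```

```text
turn [-0.3  0.3 13.5] shift mm [ 1.3  2.6 -0.4]
[-8.70914392  4.40526106 10.95037625] [1.06730545 1.65621465 0.2369181 ] [0.58454801 0.02720978 0.1345935 ]
```

Converted, -1.4 mm / 750 = -0.0019, -1.1 mm / 750 = -0.0015, 14 degrees / 120 = 0.1167.

Emit:
send_rows:
  rows: "0 0 0.0333 -0.0007 -0.0009 0 -1;0 0 0.0667 -0.0015 -0.0019 0 -1;0 0 0.1 -0.0015 -0.0019 0 -1;0 0 0.1167 -0.0015 -0.0019 0 -1;0 0 0.1167 -0.0015 -0.0019 0 -1;0 0 0.1167 -0.0015 -0.0019 0 -1"

```text
time: 17.73
eef_pos: [0.5841, 0.028, 0.1346]
tcp_rot: [1.0, 0.028, -0.001, -0.002]
contact_force: [-5.3, 5.4, 10.0]
opening: 0.142
finger_force: 90.8
```

```bash
python3 -c "
from h import *
go((.5866,.0251,.135),-86.3); s=ctrl.get_state();print(s['contact_force'],s['wrist_torque'],s['eef_pos'])"
```

```text
turn [-0.2  0.1 -0.5] shift mm [ 2.3  3.  -0.4]
[-5.26868638  5.43693293  9.97096635] [0.97052922 1.09820248 0.32022737] [0.58410296 0.02797721 0.13464745]
```

Converted, 4 degrees / 120 = 0.0333.

Emit:
send_rows:
  rows: "0 0 0.0167 0 0 0 -1;0 0 0.0333 0 0 0 -1;0 0 0.0333 0 0 0 -1;0 0 0.0333 0 0 0 -1"

```text
time: 18.23
eef_pos: [0.5841, 0.0281, 0.1347]
tcp_rot: [1.0, -0.005, -0.001, -0.001]
contact_force: [-5.3, 4.9, 10.0]
opening: 0.139
finger_force: 91.3
```

```bash
python3 -c "
from h import *
go((.5866,.0251,.135),-86.3); s=ctrl.get_state();print(s['contact_force'],s['wrist_torque'],s['eef_pos'])"
```

```text
turn [-0.2  0.1 -4.3] shift mm [ 2.5  3.  -0.4]
[-5.26462836  4.88566671 10.00101663] [1.01478566 1.00427159 0.82198571] [0.58408886 0.0281291  0.13466223]
```

```bash
python3 -c "
from h import *
q=shot('scene'); save(q,'end.png',(260,150,400,255),5)"
```

```text
(no output)
```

View pics/end.png

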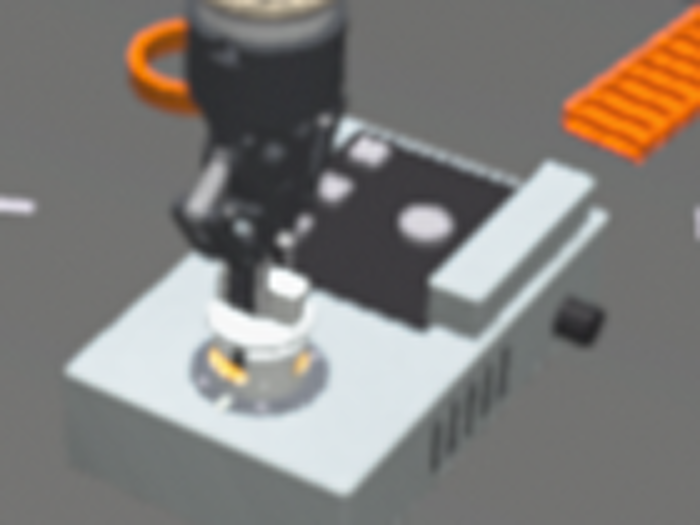

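The cap sits home in the collar at about (262,330), its wing lies along the tester's x, and it is still gripped against the stop. Handing in.

```bash
python3 -c "
from plant import ctrl
print(ctrl.sign_off())"
```

```text
the job is handed in; nothing more can be done
None
```

I pressed the left, middle and round keys fully down in that order, then pushed the larger cap home and turned it clockwise about 84° until the torque rose sharply at its stop; I handed the job in at about 18 s with the cap still gripped there, and the result wasn't reported back.

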